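# Meter a few seed tins from a tipping bin onto the scale

### The job

Two black tipping bins stand on the seed counter. Take the one full of small rectangular tins, which empties onto the spring scale: ease it up by its rear bar, without jerking, until the first tin slides off, and hold it about there until two to four of its six tins lie in the scale pan. Then lower it back to level without dropping it and let go; leave the other bin, with the round tins, alone.

Things in the scene. Friction and masses are not known exactly. Their poses are not given: they have to be found in the camera images.
- bin (a joint): Tilt of the rectangular tins' bin (rad): 0 level, grows as its rear rises, stop 0.65. Open black bin 213 x 72 x 66 mm on a wooden stand, hinged at its open lip, which points away from the robot; falls back if let go. Six tins in single file, 30 x 54 x 22 mm, 60 g each: the front three slide at 0.1 to 0.38 rad (friction varies), the rear three, on floor sloping back, 0.17 rad later.
- bin_grip (a point): Middle of that bin's rear bar, to be gripped: level steel bar 12 mm thick, 60 mm long, 8 mm arms at its ends, 37 mm behind the rear wall, 221 mm above the table when level, free below. Turns with the bin: x along the bin to its lip, y along the bar, z up. The hinge axis (along y) lies 235 mm ahead (+x) and 36 mm below. The bar may turn between the fingers.
- scale (a joint): How far the scale's pan has sunk (m): 0 empty, about 0.0048 for each tin in it (0.0144 for three); the dial's needle turns one tick (30 degrees) per tin. White spring scale; the pan is an open steel tray 135 x 150 mm, 40 mm deep, rim 112 mm above the table, just below that bin's lip.
- other_bin (a joint): Tilt of the other bin (rad), 0 level; alike, but it holds four round tins and stands before a wooden tray. Not to be tipped. Either may be on the left.
Not all that is in view belongs to the job. Leave any purple look-alike of the part that bears scale alone.

How it is judged (in metres and radians):
On the way, in this order (a step that is already met when the one before it is completed fails the run):
1. the rectangular tins' bin is tipped with fewer than two tins in the pan (value of joint bin above 0.06 rad and value of joint scale below 0.007 m), for 0.1 s.
2. two or more tins lie in the pan while the bin is held tipped (value of joint bin above 0.06 rad and value of joint scale above 0.0075 m), for 0.2 s.
At the end, for the whole second after the job is handed in: two to four tins in the scale pan (pan down 7.5 to 22.5 mm) and at rest, the bin back within 3 degrees of level, the other bin level (value of joint scale between 0.0075 and 0.0225 m and value of joint each of bin, other_bin below 0.05 rad and velocity of joint bin below 0.1 rad/s and velocity of joint scale below 0.02 m/s); the robot touches nothing.
It fails at once if the bin is jerked up faster than 1.5 rad/s (velocity of joint bin above 1.5 rad/s).
It fails at once if the bin is dropped, falling faster than 1.5 rad/s (velocity of joint bin below -1.5 rad/s).
It fails at once if the other bin is tipped (value of joint other_bin above 0.1 rad).
It also fails if it takes over 51 s, if anything falls off the work surface, if the arm or the gripper's body presses on something with over 40 N, if the wrist force passes 120 N, or if a joint passes its speed limit or range.

### The arm

A 6-joint arm with a two-finger parallel gripper is mounted at the origin on the work surface. World frame = base frame: x ahead of the robot, y to its left, z up, the work surface at z = 0. Lengths are in m, angles in degrees, forces in N, time in s.
With the tool pointing down it reaches from about 0.3 to 0.75 m from the base axis. Payload 8.5 kg.
Tool frame: the origin (TCP) lies at the very end of the fingers, on their centre line; the grasp point (between the pads) lies 19 mm behind it; z points along the fingers, y is the line along which they close (so a half turn about z gives the same grasp; the last joint's range is limited). The gripper opens to 85 mm and grips with 20 to 120 N. Pads are 22 mm wide; open, the fingers measure 114 mm over their backs; the gripper's body (76 mm by 85 mm) begins 54 mm behind the grasp point. The pads swing forward as they close: fully open they stand 13 mm farther back than shut.
Start: joints at [61.06, 21.807, 74.336, -0, 83.858, -12.336], TCP at [0.157, 0.527, 0.231] pointing down, gripper open.
Joint ranges: [-178.18, 178.18], [-50.72, 133.34], [12.68, 142.11], [-81.47, 261.47], [9.98, 163.14], [-165.26, 165.26]. Speed limits (degrees/s): [136.94, 136.94, 180, 180, 180, 180].

### API

Orientations are given as a 3x3 rotation matrix whose columns are the frame's x, y, z axes.
In Python, from rig import env, imaging gives the robot as it stands. The module is installed in compiled form; this text tells all that it offers.
- The arm moves only by the tool arm_command, never from a script. Its arguments are lists of equal length, an entry for each row: "turn": the turn, a rotation vector about the tool's x, y, z in units of 5 degrees (1.0 is 5 degrees), a list of three; "xyz": the shift along the tool's x, y, z in units of 50 mm (1.0 is 50 mm), a list of three; "claw": the finger opening in mm, from 0 to 85.4. A call has 1 to 12 rows; each row shifts and turns the commanded pose from where the row before left it, along the tool's axes as they then stand; what a row does not reach is not made up. A row lasts 1/10 s, in which the tool goes at most 50 mm and 8.59 degrees, less where a joint would pass 70% of its speed; a pose out of reach is approached as far as the arm can. A call is refused whole if a number of a shift passes 1 or a number of a turn 1, either way. A call with a gripper value outside its range is refused whole. The fingers move at their own pace and stop on an object; "squeeze" is the grip in N (left out, the last holds). Time passes only in rows, so rows that do not move let the fingers close. It gives the time, the measured TCP pose, the force, the opening and the grip force at its end, in the units of the state.
- env.observe(): the state, without advancing time (a new reading comes with each control period).
- imaging.get_image(name): name is "side" or "top"; returns (picture, depth): 400x640x3 uint8, blue, green, red; 400x640 float32, m along the optical axis (not along the pixel's ray), 0 where there is no reading.
- imaging.camera_info(name): a dict with "camera_matrix" (3x3 intrinsics, pixels), "rvec" (rotation vector, rad) and "tvec" (3), from world to camera coordinates, as OpenCV has them. Camera axes: x right, y down, z forward; pixel columns grow to the right and rows downward; lengths in m; the calibration is good to about 2 mm. A picture is of the moment at which its call begins. camera_info takes no time and is no camera call.
- env.close_job(): hands the job in; it is judged then, once.
The state is a dict: "time_s": time; "q": joint angles; "qvel": joint speeds; "joint_efforts": joint torques, N m; "position": TCP position; "tool_rot": TCP orientation; "ft_force": force on the tool from outside, world axes, zero at the start; "wrist_torque": the same for the moment, N m; "grip_width": finger opening in m; "gripper_force": force on a finger pad.
Only numpy, scipy, OpenCV 4.12 (cv2) and the standard library are available. Lean on these libraries where they do the work, as an engineer would, in place of code of your own. Each camera call takes 0.05 s, during which the arm holds its last target. There are 200 camera calls.

## Working session

There is one attempt and no reset: what is moved stays moved. The work goes in short steps, Python scripts to look and compute and a tool call to move; the robot and the scene stay as the last step left them, time stands still between calls to the robot, and variables do not carry over. Pictures are saved under pics/ and viewed, at most 10 in all, crops included, and the job is handed in when it is done.

Besides the shell and the picture viewer there is one more tool, called as a command line: name --argument value ..., lists and objects as JSON in quotes. arm_command: Moves the arm, as the interface text tells. Its arguments: {"type":"object","properties":{"turn":{"type":"array"},"xyz":{"type":"array"},"claw":{"type":"array"},"squeeze":{"type":"number"}},"required":["turn","xyz","claw"]}

```bash
mkdir -p pics
cat > h.py <<'E'
import numpy as np, cv2
from rig import env, imaging
def cam(n):
    c=imaging.camera_info(n); K=np.array(c["camera_matrix"],float); R=cv2.Rodrigues(np.array(c["rvec"],float))[0]; t=np.array(c["tvec"],float).ravel(); return K,R,t
def cloud(n,d):
    K,R,t=cam(n); v,u=np.mgrid[:d.shape[0],:d.shape[1]]
    P=np.stack([(u-K[0,2])/K[0,0]*d,(v-K[1,2])/K[1,1]*d,d],-1)
    W=(P-t)@R; W[d<=0]=np.nan; return W
E
python3 - <<'E'
from h import *
for n in("top","side"):
    p,d=imaging.get_image(n); cv2.imwrite(f"pics/{n}0.png",p); np.save(f"{n}0.npy",d)
    K,R,t=cam(n); print(n,-R.T@t,R[2])
s=env.observe(); print(s["time_s"],s["position"],s["tool_rot"],s["grip_width"])
E
```

```text
top [ 0.38519352 -0.02913763  1.26824167] [ 0.12427738  0.00935037 -0.99220346]
side [0.13390223 0.41852473 0.8271811 ] [ 0.4269964  -0.50432574 -0.75055288]
0.1 [0.1570304  0.5268326  0.23077978] [[-9.58310115e-01  2.85729471e-01 -6.26818050e-04]
 [ 2.85730027e-01  9.58309477e-01 -1.13980389e-03]
 [ 2.75010113e-04 -1.27138634e-03 -9.99999154e-01]] 0.08538005852827983
```

View pics/top0.png

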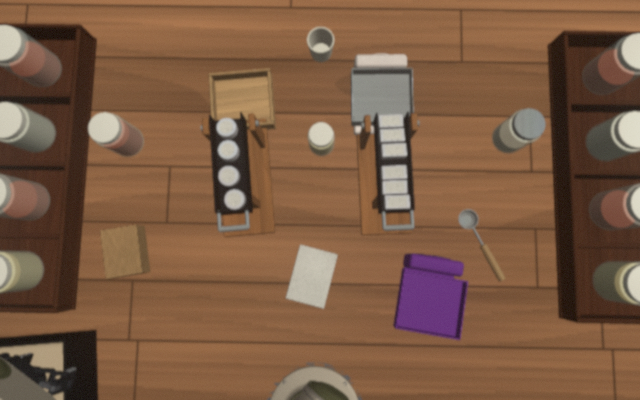

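View pics/side0.png

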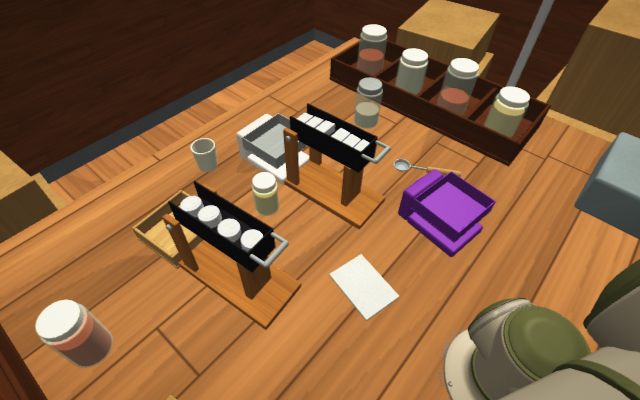

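The rectangular-tin bin is on the right in the top view: bar near (398,226), scale pan near (382,95), tins along column 395. The round-tin bin is at (230,170). The purple tray at (432,295) is the decoy.

Run:
```python
from h import *
d=np.load("top0.npy"); W=cloud("top",d)
r=W[205:240,372:425]; m=(r[...,2]>.205)&(r[...,2]<.235)
v,u=np.nonzero(m); P=r[m]
# bar: lowest rows
for row in range(205,236):
    k=v+205==row
    if k.any(): print(row,u[k].min()+372,u[k].max()+372,P[k].mean(0).round(4),P[k][:,1].min().round(3),P[k][:,1].max().round(3))
# bin walls direction: highest points
r=W[110:220,365:425]; m=(r[...,2]>.23)&(r[...,2]<.30); P=r[m]
print(len(P),P[:,2].min(),P[:,2].max()); c,s,a=cv2.minAreaRect(P[:,:2].astype(np.float32)); print(c,s,a)
ds=np.load("side0.npy"); S=cloud("side",ds)
r=S[135:168,360:395]; m=(r[...,2]>.20)&(r[...,2]<.24)&(r[...,0]<.47)
print(r[m].mean(0), r[m].min(0), r[m].max(0))
c,s,a=cv2.minAreaRect(r[m][:,:2].astype(np.float32)); print(c,s,a)
```

```text
205 380 414 [ 0.4956 -0.1775  0.2134] -0.209 -0.138
206 379 413 [ 0.4935 -0.1737  0.2122] -0.207 -0.138
207 380 414 [ 0.4913 -0.1769  0.2128] -0.209 -0.138
208 380 414 [ 0.488  -0.1776  0.2241] -0.209 -0.138
209 380 414 [ 0.4852 -0.1738  0.231 ] -0.209 -0.139
210 380 412 [ 0.4835 -0.172   0.2266] -0.207 -0.139
211 380 412 [ 0.4821 -0.1626  0.216 ] -0.206 -0.139
212 382 412 [ 0.4794 -0.1743  0.2243] -0.207 -0.142
213 382 413 [ 0.4775 -0.1793  0.2231] -0.208 -0.143
214 382 413 [ 0.4753 -0.1793  0.2234] -0.209 -0.142
215 382 413 [ 0.4731 -0.1754  0.2239] -0.209 -0.143
216 382 413 [ 0.471  -0.1754  0.2237] -0.208 -0.143
217 382 413 [ 0.4688 -0.1754  0.2241] -0.209 -0.143
218 382 413 [ 0.4668 -0.1755  0.2229] -0.209 -0.143
219 382 413 [ 0.4646 -0.1755  0.2233] -0.209 -0.142
220 382 413 [ 0.4624 -0.1754  0.224 ] -0.208 -0.142
221 382 413 [ 0.4603 -0.1755  0.2232] -0.208 -0.142
222 382 413 [ 0.4582 -0.1753  0.224 ] -0.208 -0.143
223 382 413 [ 0.4562 -0.1756  0.2222] -0.208 -0.143
224 382 413 [ 0.454  -0.1816  0.2235] -0.208 -0.143
225 382 413 [ 0.4517 -0.1751  0.2254] -0.208 -0.143
226 382 413 [ 0.4495 -0.175   0.2264] -0.208 -0.143
227 382 413 [ 0.4474 -0.1751  0.2256] -0.209 -0.143
228 383 412 [ 0.4453 -0.1759  0.2258] -0.206 -0.144
229 384 411 [ 0.4434 -0.1755  0.2231] -0.204 -0.147
230 384 385 [ 0.4408 -0.1478  0.2235] -0.149 -0.147
388 0.23001730927635364 0.23769243718975333
(0.590444803237915, -0.16874951124191284) (0.2146589308977127, 0.07232525944709778) 3.0862889289855957
[ 0.45080815 -0.17157314  0.22570152] [ 0.44043926 -0.20848036  0.21945417] [ 0.46962564 -0.14116963  0.23062156]
(0.4549468457698822, -0.17479334771633148) (0.0673031285405159, 0.02915819175541401) 89.82997131347656
```

arm_command --turn '[[0,0,0],[0,0,0],[0,0,0.5],[0,0,0.5],[0,0,0.5],[0,0,0.5],[0,0,0.5],[0,0,0.5],[0,0,0.5],[0,0,0.5],[0,0,0.5],[0,0,0.5]]' --xyz '[[0,0,-0.8],[-0.2,-0.25,-0.7],[-0.4,-0.5,-0.5],[-0.45,-0.55,-0.4],[-0.4,-0.6,0],[-0.35,-0.65,0],[-0.3,-0.65,0],[-0.3,-0.65,0],[-0.25,-0.7,0],[-0.2,-0.7,0],[-0.2,-0.7,0],[-0.15,-0.7,0]]' --claw '[30,30,30,30,30,30,30,30,30,30,30,30]'

```text
time_s: 1.3
position: [0.1448, 0.1677, 0.351]
tool_rot: [[-0.747, 0.665, -0.0], [0.665, 0.747, -0.0], [-0.0, -0.001, -1.0]]
ft_force: [0.5, -1.5, -0.2]
grip_width: 0.0299
gripper_force: 0.0
```

arm_command --turn '[[0,0,0],[0,0,0],[0,0,0],[0,0,0],[0,0,0],[0,0,0],[0,0,0],[0,0,0],[0,0,0],[0,0,0],[0,0,0],[0,0,0]]' --xyz '[[-0.5,0,0],[-0.7,-0.1,0],[-0.8,-0.1,0],[-0.8,-0.1,0],[-0.8,-0.1,0],[-0.8,-0.1,0],[-0.8,-0.1,0],[-0.8,-0.1,0],[-0.8,-0.1,0],[-0.8,-0.1,0],[-0.8,-0.1,0],[-0.5,-0.1,0]]' --claw '[30,30,30,30,30,30,30,30,30,30,30,30]'

```text
time_s: 2.5
position: [0.4432, -0.1698, 0.3503]
tool_rot: [[-0.747, 0.665, -0.001], [0.665, 0.747, 0.001], [0.002, -0.0, -1.0]]
ft_force: [-0.5, 0.6, 0.1]
grip_width: 0.0301
gripper_force: 0.0
```

arm_command --turn '[[0,0,0.9],[0,0,0.9],[0,0,0.9],[0,0,0.9],[0,0,0.9],[0,0,0.9],[0,0,0.9],[0,0,0.9],[0,0,0.9],[0,0,0.95],[0,0,0],[0,0,0]]' --xyz '[[0,0,0],[0,0,0],[0,0,0],[0,0,0],[0,0,0],[0,0,0],[0,0,0],[0,0,0],[0,0,0],[0,0,0],[0,0,0],[0,0,0]]' --claw '[30,30,30,30,30,30,30,30,30,30,30,30]'

```text
time_s: 3.7
position: [0.4419, -0.1678, 0.3511]
tool_rot: [[-0.057, 0.998, -0.0], [0.998, 0.057, 0.0], [0.0, -0.0, -1.0]]
ft_force: [0.1, -1.1, 0.0]
grip_width: 0.0299
gripper_force: 0.0
```

arm_command --turn '[[0,0,0],[0,0,0],[0,0,0],[0,0,0],[0,0,0],[0,0,0]]' --xyz '[[-0.16,0.08,0],[0,0,0.4],[0,0,0.5],[0,0,0.5],[0,0,0.1],[0,0,0]]' --claw '[30,30,30,30,30,30]'

```text
time_s: 4.3
position: [0.4465, -0.1759, 0.2762]
tool_rot: [[-0.055, 0.998, -0.001], [0.998, 0.055, 0.001], [0.001, -0.001, -1.0]]
ft_force: [0.0, -0.3, 0.4]
grip_width: 0.0302
gripper_force: 0.0
```

Run:
```python
from h import *
s=env.observe(); print(s["position"],s["ft_force"])
p,d=imaging.get_image("side"); cv2.imwrite("pics/s1.png",cv2.resize(p[90:240,260:460],(800,600)))
```

```text
[ 0.44648651 -0.17592746  0.27622399] [ 0.02238607 -0.29980759  0.35875783]
```

View pics/s1.png

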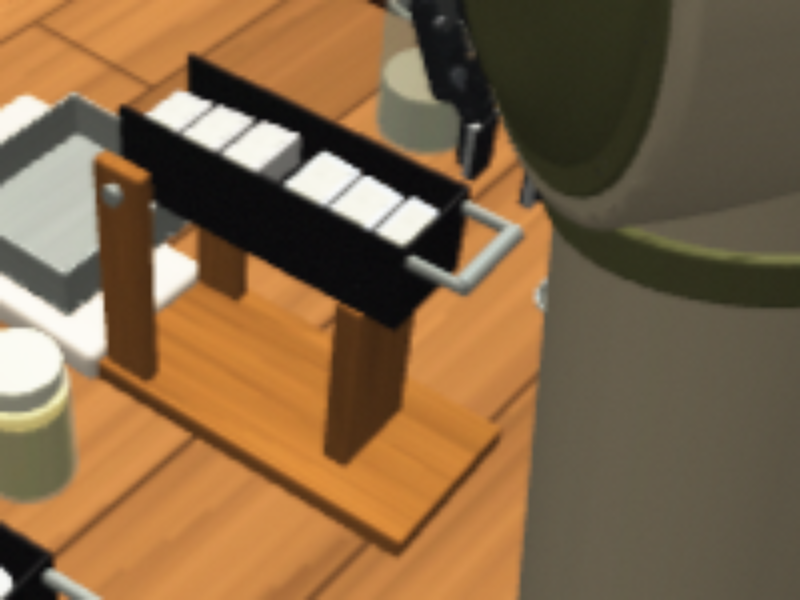

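The crop shows the finger tips (about 475,170 and 530,190) above the bar (490,255), and the tins are still all in the bin. I'll descend and close.

arm_command --turn '[[0,0,0],[0,0,0],[0,0,0],[0,0,0],[0,0,0],[0,0,0]]' --xyz '[[0,0,0.3],[0,0,0.4],[0,0,0.4],[0,0,0.25],[0,0,0.12],[0,0,0]]' --claw '[30,30,30,30,30,30]'

```text
time_s: 4.95
position: [0.4467, -0.1759, 0.2033]
tool_rot: [[-0.055, 0.998, 0.0], [0.998, 0.055, -0.0], [-0.0, 0.0, -1.0]]
ft_force: [0.0, -0.4, 0.2]
grip_width: 0.03
gripper_force: 0.0
```

arm_command --turn '[[0,0,0],[0,0,0],[0,0,0],[0,0,0],[0,0,0],[0,0,0],[0,0,0]]' --xyz '[[0,0,0],[0,0,0],[0,0,0],[0,0,0],[0,0,0],[0,0,0],[0,0,0]]' --claw '[20,14,8,5,5,5,5]' --squeeze 40

```text
time_s: 5.65
position: [0.4479, -0.1759, 0.204]
tool_rot: [[-0.055, 0.998, 0.005], [0.998, 0.055, -0.001], [-0.002, 0.004, -1.0]]
ft_force: [6.4, 0.8, 0.6]
grip_width: 0.0102
gripper_force: 38.9
```

arm_command --turn '[[0.1,0,0],[0.23,0,0],[0.23,0,0],[0.23,0,0],[0.1,0,0],[0,0,0],[0,0,0],[0,0,0]]' --xyz '[[0,0.004,-0.041],[0,0.008,-0.094],[0,0.008,-0.094],[0,0.008,-0.094],[0,0.004,-0.041],[0,0,0],[0,0,0],[0,0,0]]' --claw '[5,5,5,5,5,5,5,5]'

```text
time_s: 6.45
position: [0.4498, -0.1758, 0.2212]
tool_rot: [[-0.055, 0.996, -0.074], [0.998, 0.055, -0.005], [-0.001, -0.074, -0.997]]
ft_force: [7.3, -0.5, -4.6]
grip_width: 0.0103
gripper_force: 39.2
```

```bash
cat > chk.py <<'E'
from h import *
import sys
p,d=imaging.get_image("top"); d0=np.load("top0.npy"); p0=cv2.imread("pics/top0.png")
s=env.observe(); g=s["position"]-0.019*s["tool_rot"][:,2]
# pan region: floor/rim change, and bright pixels inside
R=(slice(72,112),slice(355,411)); W0=cloud("top",d0)[R]; W=cloud("top",d)[R]
dz=(W-W0)[...,2]; 
print("t",s["time_s"],"grip",g.round(4),"tilt(rot)",np.arctan2(-s["tool_rot"][2,1],-s["tool_rot"][2,2]).round(4),"F",np.round(s["ft_force"],1))
print("tins px>10mm",(dz>.010).sum(),"median sink mm",-1e3*np.nanmedian(dz[np.abs(dz)<.03]).round(4),"bright",(p[R].min(-1)>190).sum(),(p0[R].min(-1)>190).sum())
if len(sys.argv)>1: cv2.imwrite(f"pics/{sys.argv[1]}.png",cv2.resize(p[40:240,300:460],(480,600),interpolation=cv2.INTER_CUBIC))
E
python3 chk.py
```

```text
t 6.5 grip [ 0.4512 -0.1757  0.2402] tilt(rot) 0.0743 F [ 6.8 -0.4 -4.5]
tins px>10mm 3 median sink mm 0.0 bright 0 0
```

arm_command --turn '[[0.11,0,0],[0.11,0,0],[0.11,0,0],[0,0,0],[0,0,0],[0,0,0]]' --xyz '[[0,0.004,-0.046],[0,0.004,-0.046],[0,0.004,-0.046],[0,0,0],[0,0,0],[0,0,0]]' --claw '[5,5,5,5,5,5]'

```text
time_s: 7.1
position: [0.451, -0.1757, 0.228]
tool_rot: [[-0.055, 0.993, -0.103], [0.998, 0.055, -0.007], [-0.001, -0.103, -0.995]]
ft_force: [5.8, -1.1, -5.8]
grip_width: 0.0107
gripper_force: 39.3
```

```bash
python3 chk.py
```

```text
t 7.15 grip [ 0.4529 -0.1755  0.2469] tilt(rot) 0.1032 F [ 6.8 -0.7 -5.4]
tins px>10mm 9 median sink mm 0.0 bright 0 0
```

arm_command --turn '[[0.11,0,0],[0.11,0,0],[0,0,0],[0,0,0],[0,0,0],[0,0,0]]' --xyz '[[0,0.004,-0.046],[0,0.004,-0.046],[0,0,0],[0,0,0],[0,0,0],[0,0,0]]' --claw '[5,5,5,5,5,5]'

```text
time_s: 7.75
position: [0.4518, -0.1756, 0.2324]
tool_rot: [[-0.055, 0.991, -0.122], [0.998, 0.055, -0.008], [-0.001, -0.122, -0.993]]
ft_force: [6.4, -0.6, -5.9]
grip_width: 0.0103
gripper_force: 39.4
```

```bash
python3 chk.py t1
```

```text
t 7.8 grip [ 0.4541 -0.1755  0.2513] tilt(rot) 0.1226 F [ 7.2 -1.6 -5.4]
tins px>10mm 13 median sink mm 0.1 bright 0 0
```

View pics/t1.png

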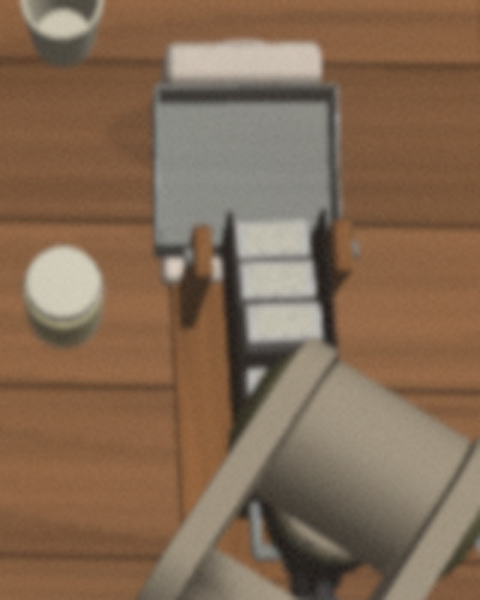

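The pan is empty and the front three tins (about 275,240 to 285,325) are still in place. Continuing up.

arm_command --turn '[[0.11,0,0],[0.11,0,0],[0,0,0],[0,0,0],[0,0,0],[0,0,0]]' --xyz '[[0,0.004,-0.046],[0,0.004,-0.046],[0,0,0],[0,0,0],[0,0,0],[0,0,0]]' --claw '[5,5,5,5,5,5]'

```text
time_s: 8.4
position: [0.4528, -0.1756, 0.2369]
tool_rot: [[-0.055, 0.988, -0.141], [0.998, 0.055, -0.009], [-0.001, -0.141, -0.99]]
ft_force: [7.7, -1.5, -5.2]
grip_width: 0.0105
gripper_force: 39.5
```

```bash
python3 chk.py
```

```text
t 8.45 grip [ 0.4555 -0.1754  0.2557] tilt(rot) 0.1418 F [ 7.3 -1.2 -6.2]
tins px>10mm 14 median sink mm -0.0 bright 0 0
```

arm_command --turn '[[0.11,0,0],[0.11,0,0],[0,0,0],[0,0,0],[0,0,0],[0,0,0]]' --xyz '[[0,0.004,-0.046],[0,0.004,-0.046],[0,0,0],[0,0,0],[0,0,0],[0,0,0]]' --claw '[5,5,5,5,5,5]'

```text
time_s: 9.05
position: [0.4538, -0.1755, 0.2413]
tool_rot: [[-0.055, 0.986, -0.16], [0.998, 0.054, -0.01], [-0.001, -0.16, -0.987]]
ft_force: [6.8, -1.0, -6.3]
grip_width: 0.0104
gripper_force: 39.5
```

```bash
python3 chk.py
```

```text
t 9.1 grip [ 0.4569 -0.1753  0.2601] tilt(rot) 0.1611 F [ 5.5 -2.2 -6.6]
tins px>10mm 81 median sink mm -0.0 bright 0 0
```

arm_command --turn '[[0,0,0],[0,0,0],[0,0,0],[0,0,0],[0,0,0]]' --xyz '[[0,0,0],[0,0,0],[0,0,0],[0,0,0],[0,0,0]]' --claw '[5,5,5,5,5]'

```text
time_s: 9.6
position: [0.4538, -0.1755, 0.2413]
tool_rot: [[-0.055, 0.986, -0.16], [0.998, 0.054, -0.01], [-0.001, -0.16, -0.987]]
ft_force: [6.1, -0.6, -5.1]
grip_width: 0.0109
gripper_force: 39.5
```

```bash
python3 chk.py t2
```

```text
t 9.65 grip [ 0.4569 -0.1753  0.2601] tilt(rot) 0.1611 F [ 6.9 -1.9 -5.5]
tins px>10mm 359 median sink mm 3.0 bright 0 0
```

View pics/t2.png

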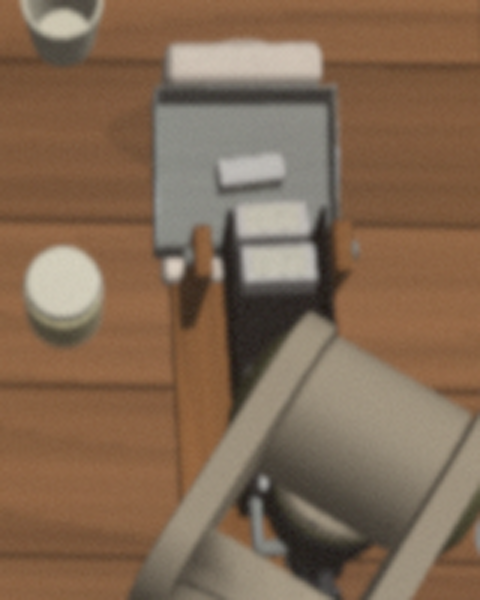

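One tin is landing in the pan at (250,170), and the next two (275,220 and 280,260) are sliding. I'll hold here.

arm_command --turn '[[0,0,0],[0,0,0],[0,0,0],[0,0,0],[0,0,0],[0,0,0],[0,0,0],[0,0,0]]' --xyz '[[0,0,0],[0,0,0],[0,0,0],[0,0,0],[0,0,0],[0,0,0],[0,0,0],[0,0,0]]' --claw '[5,5,5,5,5,5,5,5]'

```text
time_s: 10.45
position: [0.4538, -0.1755, 0.2413]
tool_rot: [[-0.055, 0.986, -0.16], [0.998, 0.054, -0.01], [-0.001, -0.16, -0.987]]
ft_force: [6.3, -2.1, -6.0]
grip_width: 0.0104
gripper_force: 39.5
```

```bash
python3 chk.py t3
```

```text
t 10.5 grip [ 0.4569 -0.1753  0.2601] tilt(rot) 0.1612 F [ 6.1 -1.5 -6.2]
tins px>10mm 471 median sink mm 12.0 bright 0 0
```

View pics/t3.png

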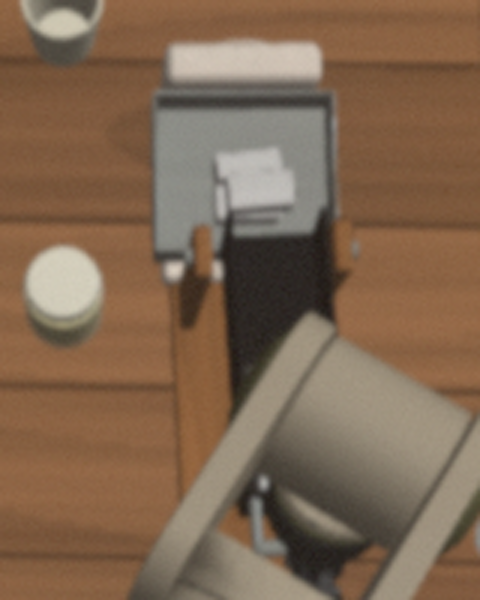

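arm_command --turn '[[0,0,0],[0,0,0],[0,0,0],[0,0,0],[0,0,0]]' --xyz '[[0,0,0],[0,0,0],[0,0,0],[0,0,0],[0,0,0]]' --claw '[5,5,5,5,5]'

```text
time_s: 11.0
position: [0.4538, -0.1755, 0.2413]
tool_rot: [[-0.055, 0.986, -0.16], [0.998, 0.054, -0.01], [-0.001, -0.16, -0.987]]
ft_force: [6.3, -0.5, -6.2]
grip_width: 0.0103
gripper_force: 39.5
```

```bash
python3 chk.py
python3 - <<'E'
from h import *
p,d=imaging.get_image("side"); cv2.imwrite("pics/s2.png",cv2.resize(p[90:210,220:380],(800,600),interpolation=cv2.INTER_CUBIC))
E
```

```text
t 11.05 grip [ 0.4569 -0.1753  0.2601] tilt(rot) 0.1612 F [ 6.2 -0.8 -5.1]
tins px>10mm 481 median sink mm 11.9 bright 0 0
```

View pics/s2.png

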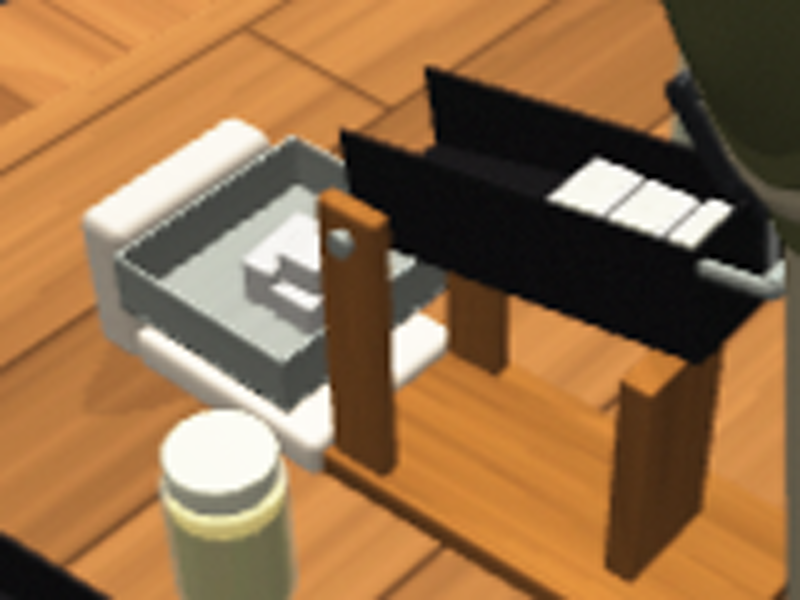

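Three tins are left in the bin and three are in the pan (sunk about 12 mm). Lowering.

arm_command --turn '[[-0.1,0,0],[-0.17,0,0],[-0.17,0,0],[-0.17,0,0],[-0.17,0,0],[-0.17,0,0],[-0.17,0,0],[-0.17,0,0],[-0.17,0,0],[-0.17,0,0],[-0.15,0,0],[-0.1,0,0]]' --xyz '[[0,-0.003,0.041],[0,-0.006,0.07],[0,-0.006,0.07],[0,-0.006,0.07],[0,-0.006,0.07],[0,-0.006,0.07],[0,-0.006,0.07],[0,-0.006,0.07],[0,-0.006,0.07],[0,-0.006,0.07],[0,-0.005,0.062],[0,-0.003,0.041]]' --claw '[5,5,5,5,5,5,5,5,5,5,5,5]'

```text
time_s: 12.3
position: [0.4479, -0.1759, 0.2039]
tool_rot: [[-0.055, 0.998, 0.006], [0.998, 0.055, -0.001], [-0.001, 0.006, -1.0]]
ft_force: [6.0, 3.6, 14.1]
grip_width: 0.0105
gripper_force: 41.4
```

arm_command --turn '[[0,0,0],[0,0,0],[0,0,0]]' --xyz '[[0,0,0],[0,0,0],[0,0,0]]' --claw '[5,5,5]'

```text
time_s: 12.6
position: [0.4479, -0.1759, 0.204]
tool_rot: [[-0.055, 0.998, 0.005], [0.998, 0.055, -0.001], [-0.001, 0.005, -1.0]]
ft_force: [9.5, 1.1, -1.3]
grip_width: 0.0105
gripper_force: 39.8
```

arm_command --turn '[[0,0,0],[0,0,0],[0,0,0],[0,0,0],[0,0,0]]' --xyz '[[0,0,0],[0,0,0],[0,0,0],[0,0,0],[0,0,0]]' --claw '[14,20,26,30,30]'

```text
time_s: 13.1
position: [0.4459, -0.1756, 0.2031]
tool_rot: [[-0.055, 0.998, -0.0], [0.998, 0.055, 0.0], [0.0, -0.0, -1.0]]
ft_force: [-1.3, -0.3, -0.2]
grip_width: 0.0303
gripper_force: 0.0
```

arm_command --turn '[[0,0,0],[0,0,0],[0,0,0],[0,0,0],[0,0,0],[0,0,0],[0,0,0],[0,0,0],[0,0,0],[0,0,0]]' --xyz '[[0,0,-0.1],[0,0,-0.3],[0,0,-0.4],[0,0,-0.5],[0,0,-0.5],[0,0,-0.3],[0,0,0],[0,0,0],[0,0,0],[0,0,0]]' --claw '[30,30,30,30,30,30,30,30,30,30]'

```text
time_s: 14.1
position: [0.4458, -0.1755, 0.3072]
tool_rot: [[-0.055, 0.998, -0.001], [0.998, 0.055, 0.001], [0.001, -0.001, -1.0]]
ft_force: [0.3, 0.6, -1.6]
grip_width: 0.0306
gripper_force: 0.0
```

```bash
python3 chk.py
python3 - <<'E'
from h import *
p,d=imaging.get_image("side"); cv2.imwrite("pics/s3.png",p[60:330,120:480])
E
```

```text
t 14.15 grip [ 0.4459 -0.1756  0.3264] tilt(rot) 0.0011 F [-1.   0.3  0. ]
tins px>10mm 477 median sink mm 12.0 bright 0 0
```

View pics/s3.png

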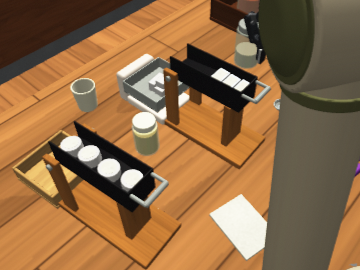

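The bin is back level with three tins in it, and the other three are at rest in the pan (around 155,85). The other bin is untouched and the gripper is clear. Handing in.

```bash
python3 -c "
from rig import env
print(env.close_job())"
```

```text
the job is handed in; nothing more can be done
None
```

I tipped three of the six rectangular tins into the scale pan, lowered that bin back to level and released it, left the round-tin bin alone, and handed the job in at about 14 s; no verdict was returned.

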